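# Shade sample held flush on the sloped stage over a separator

### The arm

A 7-joint arm with a two-finger parallel gripper is mounted at the origin on the work surface. World frame = base frame: x ahead of the robot, y to its left, z up, the work surface at z = 0. Lengths are in m, angles in rad, forces in N, time in s.
With the tool pointing down it reaches from about 0.425 to 1.025 m from the base axis. Payload 3.6 kg.
Tool frame: the origin (TCP) lies midway between the tips of the shut fingers; the grasp point (between the pads) lies 19 mm behind it (manip.pinch_z is the distance from the TCP to the grasp point, in m); z points along the fingers, y is the line along which they close (so a half turn about z gives the same grasp; the last joint's range is limited). The gripper opens to 85 mm and grips with 20 to 120 N. Pads are 22 mm wide; open, the fingers measure 114 mm over their backs; the gripper's body (76 mm by 85 mm) begins 54 mm behind the grasp point. The pads swing forward as they close: fully open they stand 13 mm farther back than shut.
Start: joints at [-1.331, 0.591, 0.048, 1.609, -0.033, 0.943, -0.034], TCP at [0.237, 0.685, 0.231] pointing down, gripper open.
Joint ranges: [-2.69, 2.69], [-0.47, 2.24], [-1.27, 1.36], [0.19, 2.51], [-1.53, 4.68], [0.08, 2.07], [-3.09, 3.09]. Speed limits (rad/s): [2.57, 2.57, 3.14, 3.14, 3.14, 3.14, 3.14].

### API

Orientations are given as a unit quaternion [x, y, z, w].
In Python, from workcell import manip gives the robot as it stands.
- The arm moves only by the tool carry_out, never from a script. Its argument "plan" is a list of rows, each a list of 6 numbers: the shift along the tool's x, y, z in mm, then the turn, a rotation vector about the tool's x, y, z in degrees. In form: [[x, y, z, wx, wy, wz], ...]. A call has 1 to 10 rows; each row shifts and turns the commanded pose from where the row before left it, along the tool's axes as they then stand; what a row does not reach is not made up. A row lasts 1/12 s, in which the tool goes at most 41.7 mm and 7.16 degrees, less where a joint would pass 70% of its speed; a pose out of reach is approached as far as the arm can. A call with a gripper value outside its range is refused whole. "claw" is the opening in per cent of the stroke, from 0 (shut) to 100 (fully open), set as the call begins (left out, the last holds). The fingers move at their own pace and stop on an object; "force" is the grip in N (left out, the last holds). Time passes only in rows, so rows that do not move let the fingers close. It gives the time, the measured TCP pose, the force, the opening and the grip force at its end, in the units of the state.
- manip.read_state(): the state, without advancing time (a new reading comes with each control period).
- manip.get_image(name): name is "scene" or "top" or "wrist"; returns a dict with "frame" (400x640x3 uint8, blue, green, red), "z_map" (400x640 float32, m along the optical axis (not along the pixel's ray), 0 where there is no reading), "camera_matrix" (3x3 intrinsics, pixels), "R" (3x3) and "t" (3): a world point X has camera coordinates R X + t. Camera axes: x right, y down, z forward; pixel columns grow to the right and rows downward; lengths in m; the calibration is good to about 2 mm. A picture is of the moment at which its call begins.
- manip.hand_in(): hands the job in; it is judged then, once.
Trained networks look in the newest picture that a camera, given by its name, has taken for a name from the list of things; names that differ only in an ending like _2 or _b are one class to them, and where a whole thing is asked for, a point or a joint stands for the part that bears it (a point fixed in the world has none). Each returns a list of dicts, best first, with "p" (0 to 1); they miss things now and then, are a little off and sometimes report something else, mostly with a low value. They report only what shows in the picture. A call takes as long as a camera call. They do not tell look-alikes from the thing itself.
- manip.find_in(camera, thing): "pixel" ([row, column] in pixels, amid what is visible of it).
- manip.tip_of(camera, thing): "pixel" ([row, column] in pixels: a listed point, or the origin of a listed thing).
The state is a dict: "time_s": time; "joints": joint angles; "qd": joint speeds; "joint_efforts": joint torques, N m; "tcp_pos": TCP position; "tool_rot": TCP orientation; "force": force on the tool from outside, world axes, zero at the start; "ft_torque": the same for the moment, N m; "finger_gap": finger opening in m; "grip_force": force on a finger pad.
Only numpy, scipy, OpenCV 4.12 (cv2) and the standard library are available. Lean on these libraries where they do the work, as an engineer would, in place of code of your own. Each camera call takes 0.05 s, during which the arm holds its last target. There are 200 camera calls.

### The job

Lay the blue separator sheet flat and square on the tilted metal face of the measuring stage, its grip tab at the uphill end, and let go of it. Then take the ivory sample slide by its black grip, tilt it to match the slope, set it squarely on the sheet in the middle of the clear part below the tab, and press the sprung face about half-way into its travel, never to the bottom stop. Finish while still gripping the slide and holding it pressed flush, and leave everything else on the bench alone.

Things in the scene. Friction and masses are not known exactly. Their poses are not given: they have to be found in the camera images.
- platen_face (a point): Mid upper surface of the stage's sloped aluminium face, 130 (x) x 90 mm (y), about 95 mm above the bench between two white cheeks with blue knobs (136 mm over the knobs, tops 86 mm high). x points uphill, away from the robot within 0.3 rad; y is level; z is the outward normal. Slope fixed, 0.2 to 0.5 rad. Red lip on the downhill edge: 6 mm above the face, 61 mm from this point. Moves with the face.
- platen (a joint): How far the stage's metal face has been pushed in along its normal, in m: 0 untouched, 0.012 at the bottom stop. Spring: about 3 N to start moving, then 1 N per mm (half-way, 6 mm, takes about 9 N).
- sheet_tab (a point): Centre of the grip tab of the stiff blue separator sheet (110 x 66 x 4 mm, 50 g, flat on the bench). Tab: upright block 22 (x) x 12 (y) x 36 mm high on the sheet, near one end; the point is 22 mm above the sheet's underside, 42 mm in +x from the sheet's middle. x points from the middle to the tab end, z up out of the sheet. Clear part: 86 mm long, its middle 54 mm in -x from this point.
- slide_grip (a point): Centre of the black grip of the sample slide, an ivory plate 64 (x) x 50 (y) x 6 mm, 60 to 130 g, flat on the bench at the start. Grip: upright block 26 (x) x 12 (y) x 36 mm high in the middle of the plate; the point is half-way up it, 24 mm above the plate's underside. z points out of the upper side; both ends are alike.
- arch: Bystander: ivory plaster dental arch on a 56 mm square base, 26 mm high; origin at the centre of its underside.
- dropper: Bystander: black dropper bottle with red cap, 34 mm across, 75 mm high; origin at the centre of its underside.
- spray: Bystander: white can with blue cap, 40 mm across, 130 mm high; origin at the centre of its underside.
- jar: Bystander: white open jar of steel instruments, 76 mm across, 140 mm high; origin at the centre of its underside.
- handpiece: Bystander: black handpiece on a white ceramic rest 35 x 100 mm, 35 mm high (the handpiece is 180 mm long, along y); origin at the centre of its underside.
- plaster_bowl: Bystander: green mixing bowl, 90 mm across, 50 mm high; origin at the centre of its underside.
There are look-alikes about, which are no part of the job. What is shaped like the part that bears sheet_tab but pink or yellow is not meant. What is shaped like the part that bears slide_grip but pink is not meant.

How it is judged:
On the way:
1. the separator lies flat and square on the stage face, tab uphill, let go and at rest, with the slide not yet on it (x of sheet_tab in the frame of platen_face between 0.028 and 0.056 m and y of sheet_tab in the frame of platen_face between -0.013 and 0.013 m and z of sheet_tab in the frame of platen_face between 0.018 and 0.026 m and angle between the z axis of sheet_tab and the z axis of platen_face, either way round below 0.06 rad and angle between the x axis of sheet_tab and the x axis of platen_face, either way round below 0.16 rad and contact force between each of the fingers, slide and sheet below 0.05 N and linear speed of sheet below 0.02 m/s), for 0.2 s.
At the end, for the whole second after the job is handed in: Finishes holding the slide: sheet flat (0.06 rad) and square (0.16) on the face, tab uphill, 13 mm from centred; slide gripped, on the sheet, parallel to the face (0.05 rad), square (0.16), within 10 mm of the clear part's middle; face pressed in 3 to 9.5 mm of 12; all still (x of sheet_tab in the frame of platen_face between 0.028 and 0.056 m and y of sheet_tab in the frame of platen_face between -0.013 and 0.013 m and z of sheet_tab in the frame of platen_face between 0.018 and 0.026 m and angle between the z axis of sheet_tab and the z axis of platen_face, either way round below 0.06 rad and angle between the x axis of sheet_tab and the x axis of platen_face, either way round below 0.16 rad and x of slide_grip in the frame of sheet_tab between -0.065 and -0.043 m and y of slide_grip in the frame of sheet_tab between -0.01 and 0.01 m and z of slide_grip in the frame of sheet_tab between 0.003 and 0.01 m and angle between the z axis of slide_grip and the z axis of platen_face, either way round below 0.05 rad and angle between the x axis of slide_grip and the x axis of sheet_tab, either way round below 0.16 rad and value of joint platen between 0.003 and 0.0095 m and contact force between slide and sheet above 2 N and contact force between the fingers and slide above 2 N and distance between the grasp point and slide_grip below 0.03 m and linear speed of slide below 0.02 m/s and contact force between the fingers and sheet below 0.3 N); the arm keeps its last pose, push and grip.
It fails at once if the sprung face is pressed to its bottom stop (value of joint platen above 0.0115 m).
It fails at once if a bystander is moved by more than 20 mm (distance of any of arch, dropper, spray, jar, handpiece, plaster_bowl from where it was at the start of the episode above 0.02 m).
It also fails if it takes over 53 s, if anything falls off the work surface, if the arm or the gripper's body presses on something with over 40 N, if the wrist force passes 120 N, or if a joint passes its speed limit or range.

## Working session

There is one attempt and no reset: what is moved stays moved. The work goes in short steps, Python scripts to look and compute and a tool call to move; the robot and the scene stay as the last step left them, time stands still between calls to the robot, and variables do not carry over. Pictures are saved under pics/ and viewed, at most 10 in all, crops included, and the job is handed in when it is done.

Besides the shell and the picture viewer there is one more tool, called as a command line: name --pt "numbers of a row" for each row, then --argument value for the rest. carry_out: Moves the arm, as the interface text tells. Its arguments: {"type":"object","properties":{"plan":{"type":"array"},"claw":{"type":"number"},"force":{"type":"number"}},"required":["plan"]}

```bash
mkdir -p pics
cat > h.py <<'E'
import numpy as np, cv2
from workcell import manip
from scipy.spatial.transform import Rotation as Ro
def pts(im):
    z=im["z_map"]; K=im["camera_matrix"]; v,u=np.mgrid[:z.shape[0],:z.shape[1]]
    c=np.stack([(u-K[0,2])/K[0,0]*z,(v-K[1,2])/K[1,1]*z,z],-1)
    w=(c-im["t"])@im["R"]; w[z==0]=np.nan; return w
E
python3 - <<'E'
from h import *
for n in("scene","top"):
    im=manip.get_image(n); cv2.imwrite(f"pics/{n}0.png",im["frame"]); np.savez(n+"0.npz",**im)
    W=pts(im)
    for t in("platen_face","sheet_tab","slide_grip"):
        for d in manip.tip_of(n,t)[:5]:
            r,c=map(int,d["pixel"]); print(n,t,d["p"],r,c,W[r,c].round(3) if 0<=r<400 and 0<=c<640 else "")
print(manip.read_state()["time_s"],manip.pinch_z)
E
```

```text
scene platen_face 0.61 220 301 [0.627 0.035 0.091]
scene sheet_tab 0.81 141 254 [ 0.416 -0.423  0.024]
scene sheet_tab 0.62 184 288 [ 0.495 -0.161  0.022]
scene sheet_tab 0.56 256 414 [0.473 0.266 0.025]
scene slide_grip 0.91 255 412 [0.485 0.266 0.038]
scene slide_grip 0.69 283 386 [0.595 0.272 0.037]
top platen_face 0.6 178 311 [0.62  0.028 0.093]
top sheet_tab 0.78 201 418 [ 0.548 -0.297  0.039]
top sheet_tab 0.67 222 380 [ 0.487 -0.178  0.04 ]
top sheet_tab 0.56 249 461 [ 0.399 -0.42   0.031]
top slide_grip 0.66 254 346 [ 0.394 -0.072  0.014]
top slide_grip 0.65 131 396 [ 0.777 -0.246  0.021]
top slide_grip 0.55 190 236 [0.604 0.268 0.008]
0.4 0.0187
```

View pics/scene0.png

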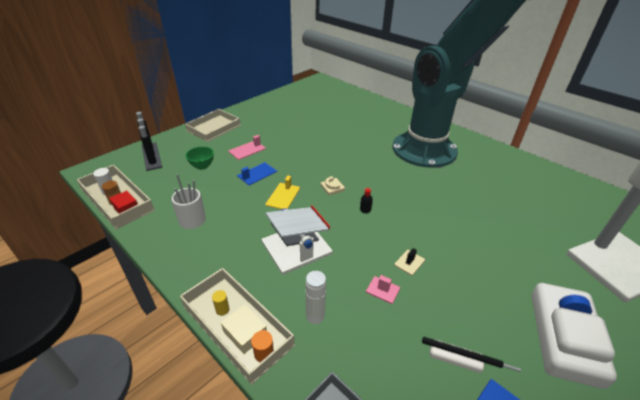

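View pics/top0.png

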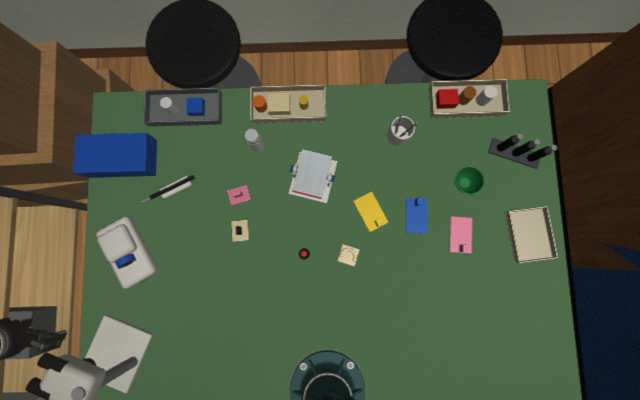

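The top view shows three tabbed sheets: yellow (212,371), blue (215,417) and pink (235,461). The blue one is meant, with its tab near (201,417). There are two slides: pink (195,239) and ivory (231,240). The ivory one, with its black grip, is meant. The stage is at (176,313), with its red lip towards the robot.

Run:
```python
from h import *
T=dict(np.load("top0.npz"));W=pts(T);f=T["frame"].astype(int)
c=np.hstack([cv2.resize(T["frame"][185:250,385:450],(390,390),interpolation=cv2.INTER_CUBIC),cv2.resize(T["frame"][185:250,208:273],(390,390),interpolation=cv2.INTER_CUBIC)])
cv2.imwrite("pics/crop1.png",c)
def box(name,img,W,reg,mask):
    m=np.zeros(mask.shape,bool);m[reg]=mask[reg]; P=W[m];P=P[np.isfinite(P).all(1)]
    (cx,cy),(w,h),a=cv2.minAreaRect((P[:,:2]*1000).astype(np.float32))
    print(name,len(P),"ctr",round(cx,1),round(cy,1),"size",round(w,1),round(h,1),"ang",round(a,1),"z",np.percentile(P[:,2]*1000,[5,50,95]).round(1)); return P
b,g,r=f[...,0],f[...,1],f[...,2]
blue=(b>g+40)&(b>r+40)
P=box("sheet",f,W,np.s_[190:245,395:435],blue)
box("tab",f,W,np.s_[190:245,395:435],blue&(W[...,2]>.02))
iv=(r>b+15)&(r>g-5)&(r>100)
box("slide",f,W,np.s_[215:248,222:258],iv)
box("grip",f,W,np.s_[215:248,222:258],(f.max(-1)<70)&(W[...,2]>.0))
box("griphi",f,W,np.s_[215:248,222:258],(W[...,2]>.02))
# face plane
for n in("top","scene"):
    I=dict(np.load(n+"0.npz"));V=pts(I);F=I["frame"].astype(int)
    m=(np.linalg.norm(V[...,:2]-[.625,.03],axis=-1)<.035)&(V[...,2]>.06)
    Q=V[m];cc=np.median(Q,0);
    for _ in range(3):
        _,_,vt=np.linalg.svd(Q-Q.mean(0),full_matrices=False);nn=vt[2]*np.sign(vt[2,2]);Q=Q[abs((Q-Q.mean(0))@nn)<.004]
    print(n,len(Q),Q.mean(0).round(4),nn.round(4),"slope",np.arccos(nn[2]).round(3),"uphill az",np.arctan2(-nn[1],-nn[0]).round(3))
    # face outline: points near plane
    near=(abs((V-Q.mean(0))@nn)<.005)&(np.linalg.norm(V[...,:2]-[.625,.03],axis=-1)<.1)&(V[...,2]>.05)
    near=cv2.morphologyEx(near.astype(np.uint8),cv2.MORPH_OPEN,np.ones((3,3)))>0
    X=np.r_[-nn[0],-nn[1],0];X-=nn*(X@nn);X/=np.linalg.norm(X);Y=np.cross(nn,X)
    d=(V[near]-Q.mean(0)); u=np.c_[d@X,d@Y].astype(np.float32)*1000
    rc=cv2.minAreaRect(u);print("rect",np.round(rc[0],1),np.round(rc[1],1),rc[2]); C=Q.mean(0)+X*rc[0][0]/1000+Y*rc[0][1]/1000;print("centre",C.round(4))
    red=(F[...,2]>F[...,1]+60)&(F[...,2]>F[...,0]+60)&(np.linalg.norm(V[...,:2]-[.6,.03],axis=-1)<.1)
    R=V[red]; print("lip",len(R),np.nanmean(R,0).round(4), np.round(((np.nanmean(R,0)-C)@np.c_[X,Y,nn])*1000,1), cv2.fitLine(R[np.isfinite(R).all(1)][:,:2].astype(np.float32),cv2.DIST_L2,0,.01,.01).ravel().round(3))
```

```text
sheet 708 ctr 508.7 -296.9 size 65.7 107.8 ang 87.6 z [ 0.7  4.9 12.7]
tab 32 ctr 548.4 -297.5 size 12.9 18.9 ang 80.8 z [22.  39.5 43.2]
slide 288 ctr 475.9 257.3 size 64.0 51.5 ang 5.2 z [ 1.2  5.6 10.7]
grip 36 ctr 474.4 255.8 size 21.6 9.4 ang 7.2 z [16.6 39.9 45.1]
griphi 47 ctr 475.7 258.0 size 24.8 13.2 ang 4.8 z [22.7 40.7 44.8]
top 406 [0.6247 0.0305 0.091 ] [-0.2752  0.086   0.9575] slope 0.292 uphill az -0.303
rect [ 9.4 -0.6] [128.4  90.3] 1.2562758922576904
centre [0.6332 0.0272 0.0938]
lip 35 [0.5725 0.0421 0.0823] [-63.   -3.9   7. ] [0.275 0.961 0.573 0.042]
scene 378 [0.6251 0.0297 0.0907] [-0.2651  0.0747  0.9613] slope 0.279 uphill az -0.275
rect [10.3  3. ] [ 91.5 129.1] 89.54835510253906
centre [0.6354 0.0299 0.0935]
lip 52 [0.576  0.0472 0.0809] [-63.    0.6   4.9] [0.277 0.961 0.576 0.047]
```

View pics/crop1.png

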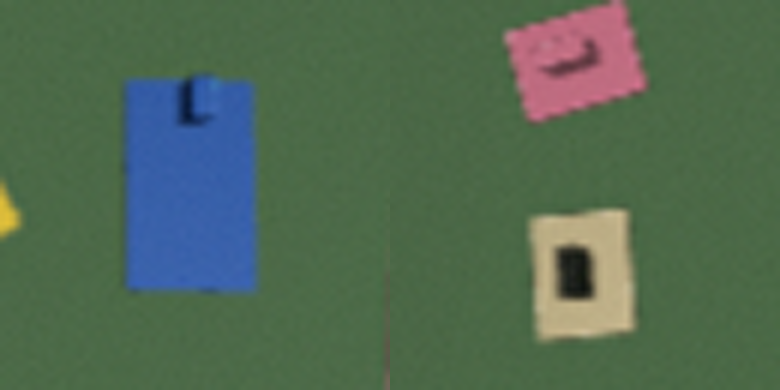

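The enlarged crop confirms the blue sheet with its tab towards +x, and the ivory slide with its black grip. The pink slide above it is the look-alike. Next I work out the motion.

```bash
cat >> h.py <<'E'
AZ,SL=-0.280,0.285
PX=np.array([np.cos(AZ)*np.cos(SL),np.sin(AZ)*np.cos(SL),np.sin(SL)])
PZ=np.array([-np.cos(AZ)*np.sin(SL),-np.sin(AZ)*np.sin(SL),np.cos(SL)])
PY=np.cross(PZ,PX); PF=np.array([.634,.0285,.0937])
def down(x,z=(0,0,1)):  # tool z = -z, tool x = x
    z=np.asarray(z,float);x=np.asarray(x,float);x=x-z*(x@z);x/=np.linalg.norm(x)
    return Ro.from_matrix(np.c_[x,-np.cross(z,x),-z])
def near(R,S): # half turn choice
    T=R*Ro.from_rotvec([0,0,np.pi]); return R if (S.inv()*R).magnitude()<(S.inv()*T).magnitude() else T
def go(p,R,p0=None,R0=None,step=33,deg=6,n=0):
    s=manip.read_state()
    if p0 is None:p0,R0=np.array(s["tcp_pos"]),Ro.from_quat(s["tool_rot"])
    w=(R0.inv()*R).as_rotvec();d=(np.asarray(p)-p0)
    n=max(n,int(np.ceil(max(np.linalg.norm(d)*1000/step,np.degrees(np.linalg.norm(w))/deg,1))))
    for k in range(n):
        Rk=R0*Ro.from_rotvec(w*k/n); print([float(x) for x in np.r_[Rk.inv().apply(d/n)*1000,np.degrees(w)/n].round(1)],end=", ")
    print("n",n); return np.asarray(p),R
def st():
    s=manip.read_state();M=Ro.from_quat(s["tool_rot"]).as_matrix()
    print("t",round(s["time_s"],2),"tcp",np.round(s["tcp_pos"],4),"x",M[:,0].round(3),"z",M[:,2].round(3),"F",np.round(s["force"],1),"gap",round(s["finger_gap"],4),"grip",round(s["grip_force"],1)); return s
E
python3 - <<'E'
from h import *
s=st(); R0=Ro.from_quat(s["tool_rot"])
print(R0.as_matrix().round(3),np.round(s["joints"],3))
Rs=near(down([np.cos(-.042),np.sin(-.042),0]),R0); print(np.degrees((R0.inv()*Rs).as_rotvec()))
tab=np.array([.5087+.042*np.cos(-.042),-.2969+.042*np.sin(-.042),0]);print(tab)
a=go([.56,.2,.22],Ro.from_quat(s["tool_rot"])*Ro.from_rotvec((R0.inv()*Rs).as_rotvec()*.5))
go([tab[0],tab[1],.14],Rs,*a)
E
```

```text
t 0.4 tcp [0.2368 0.6851 0.2311] x [-0.945  0.327 -0.   ] z [-0. -0. -1.] F [-0.2  0.6 -0.8] gap 0.0853 grip 0.0
[[-0.945  0.327 -0.   ]
 [ 0.327  0.945 -0.   ]
 [-0.    -0.    -1.   ]] [-1.332  0.591  0.048  1.609 -0.033  0.943 -0.034]
[-2.03705329e-02 -1.72612924e-03 -1.66567395e+01]
[ 0.55066296 -0.29866348  0.        ]
[-25.8, -19.6, 0.6, -0.0, -0.0, -0.5], [-25.6, -19.8, 0.6, -0.0, -0.0, -0.5], [-25.5, -20.0, 0.6, -0.0, -0.0, -0.5], [-25.3, -20.2, 0.6, -0.0, -0.0, -0.5], [-25.1, -20.4, 0.6, -0.0, -0.0, -0.5], [-25.0, -20.6, 0.6, -0.0, -0.0, -0.5], [-24.8, -20.8, 0.6, -0.0, -0.0, -0.5], [-24.6, -21.0, 0.6, -0.0, -0.0, -0.5], [-24.5, -21.2, 0.6, -0.0, -0.0, -0.5], [-24.3, -21.4, 0.6, -0.0, -0.0, -0.5], [-24.1, -21.6, 0.6, -0.0, -0.0, -0.5], [-23.9, -21.8, 0.6, -0.0, -0.0, -0.5], [-23.8, -22.0, 0.6, -0.0, -0.0, -0.5], [-23.6, -22.2, 0.6, -0.0, -0.0, -0.5], [-23.4, -22.4, 0.6, -0.0, -0.0, -0.5], [-23.2, -22.6, 0.6, -0.0, -0.0, -0.5], [-23.0, -22.8, 0.6, -0.0, -0.0, -0.5], [-22.8, -23.0, 0.6, -0.0, -0.0, -0.5], n 18
[-5.2, -30.7, 5.0, -0.0, -0.0, -0.5], [-5.0, -30.8, 5.0, -0.0, -0.0, -0.5], [-4.7, -30.8, 5.0, -0.0, -0.0, -0.5], [-4.4, -30.9, 5.0, -0.0, -0.0, -0.5], [-4.1, -30.9, 5.0, -0.0, -0.0, -0.5], [-3.8, -30.9, 5.0, -0.0, -0.0, -0.5], [-3.5, -31.0, 5.0, -0.0, -0.0, -0.5], [-3.3, -31.0, 5.0, -0.0, -0.0, -0.5], [-3.0, -31.0, 5.0, -0.0, -0.0, -0.5], [-2.7, -31.1, 5.0, -0.0, -0.0, -0.5], [-2.4, -31.1, 5.0, -0.0, -0.0, -0.5], [-2.1, -31.1, 5.0, -0.0, -0.0, -0.5], [-1.9, -31.1, 5.0, -0.0, -0.0, -0.5], [-1.6, -31.1, 5.0, -0.0, -0.0, -0.5], [-1.3, -31.1, 5.0, -0.0, -0.0, -0.5], [-1.0, -31.2, 5.0, -0.0, -0.0, -0.5], n 16
```

carry_out --pt "-25.8 -19.6 0.6 0 0 -0.5" --pt "-25.6 -19.8 0.6 0 0 -0.5" --pt "-25.5 -20 0.6 0 0 -0.5" --pt "-25.3 -20.2 0.6 0 0 -0.5" --pt "-25.1 -20.4 0.6 0 0 -0.5" --pt "-25 -20.6 0.6 0 0 -0.5" --pt "-24.8 -20.8 0.6 0 0 -0.5" --pt "-24.6 -21 0.6 0 0 -0.5" --pt "-24.5 -21.2 0.6 0 0 -0.5" --pt "-24.3 -21.4 0.6 0 0 -0.5" --claw 60 --force 60

```text
time_s: 1.23
tcp_pos: [0.4182, 0.4152, 0.2255]
tool_rot: [0.122, 0.993, 0.0, 0.0]
force: [0.0, 0.8, -0.9]
finger_gap: 0.0514
grip_force: 0.0
```

carry_out --pt "-24.1 -21.6 0.6 0 0 -0.5" --pt "-24 -21.8 0.6 0 0 -0.5" --pt "-23.8 -22 0.6 0 0 -0.5" --pt "-23.6 -22.2 0.6 0 0 -0.5" --pt "-23.4 -22.4 0.6 0 0 -0.5" --pt "-23.2 -22.6 0.6 0 0 -0.5" --pt "-23 -22.8 0.6 0 0 -0.5" --pt "-22.8 -23 0.6 0 0 -0.5" --pt "-5.2 -30.7 5 0 0 -0.5" --pt "-5 -30.8 5 0 0 -0.5"

```text
time_s: 2.07
tcp_pos: [0.5642, 0.1384, 0.2109]
tool_rot: [0.079, 0.997, 0.0, 0.001]
force: [-0.2, 0.3, -0.1]
finger_gap: 0.0511
grip_force: 0.0
```

carry_out --pt "-4.7 -30.8 5 0 0 -0.5" --pt "-4.4 -30.9 5 0 0 -0.5" --pt "-4.1 -30.9 5 0 0 -0.5" --pt "-3.8 -30.9 5 0 0 -0.5" --pt "-3.5 -31 5 0 0 -0.5" --pt "-3.3 -31 5 0 0 -0.5" --pt "-3 -31 5 0 0 -0.5" --pt "-2.7 -31 5 0 0 -0.5"

```text
time_s: 2.73
tcp_pos: [0.5603, -0.1111, 0.1706]
tool_rot: [0.044, 0.999, -0.0, 0.0]
force: [0.3, -0.4, 0.3]
finger_gap: 0.0512
grip_force: 0.0
```

carry_out --pt "-2.4 -31 5 0 0 -0.5" --pt "-2 -31 5 0 0 -0.5" --pt "-1.9 -31 5 0 0 -0.5" --pt "-1.6 -31 5 0 0 -0.5" --pt "-1.3 -31 5 0 0 -0.5" --pt "-1 -31 5 0 0 -0.5" --pt "0 0 0 0 0 0" --pt "0 0 0 0 0 0"

```text
time_s: 3.4
tcp_pos: [0.5571, -0.2991, 0.1403]
tool_rot: [0.021, 1.0, -0.001, -0.0]
force: [-0.2, 0.2, 0.2]
finger_gap: 0.0515
grip_force: 0.0
```

Run:
```python
from h import *
s=st();print(np.round(s["joints"],2)); R0=Ro.from_quat(s["tool_rot"])
T=manip.get_image("wrist");W=pts(T);f=T["frame"].astype(int);cv2.imwrite("pics/w1.png",T["frame"])
b,g,r=f[...,0],f[...,1],f[...,2];blue=(b>g+40)&(b>r+40)
for nm,m in(("sheet",blue&(W[...,2]<.012)),("tab",blue&(W[...,2]>.034)&(W[...,2]<.06))):
    P=W[m]; 
    if len(P)<5: print(nm,len(P));continue
    rc=cv2.minAreaRect((P[:,:2]*1000).astype(np.float32));print(nm,len(P),rc,np.median(P[:,2]))
```

```text
t 3.4 tcp [ 0.5571 -0.2991  0.1403] x [-0.999  0.041  0.   ] z [-0.    -0.001 -1.   ] F [-0.2  0.2  0.2] gap 0.0515 grip 0.0
[ 0.41  0.58  0.02  1.89 -0.02  0.66  1.96]
sheet 9091 ((507.80633544921875, -294.1766357421875), (66.16703796386719, 110.19636535644531), 87.39226531982422) 0.003577803040143079
tab 373 ((549.1978759765625, -296.0730285644531), (10.762726783752441, 21.630693435668945), 87.63858795166016) 0.03954806576957099
```

View pics/w1.png

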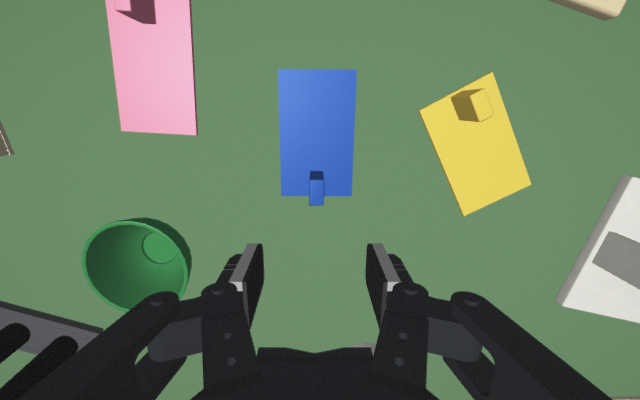

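Wrist view: the tab is at (188,316) and the sheet at (135,317), about 8 mm off the current aim. I correct for that, descend to a TCP height of 12 mm and grip.

carry_out --pt "3.9 1.4 20 0 0 -0.2" --pt "3.8 1.4 28 0 0 0" --pt "0 0 30 0 0 0" --pt "0 0 28 0 0 0" --pt "0 0 16 0 0 0" --pt "0 0 6 0 0 0" --pt "0 0 0 0 0 0" --pt "0 0 0 0 0 0"

```text
time_s: 4.12
tcp_pos: [0.5514, -0.2918, 0.0131]
tool_rot: [0.015, 1.0, 0.0, 0.0]
force: [0.6, 0.4, 1.0]
finger_gap: 0.0512
grip_force: 0.0
```

carry_out --pt "0 0 0 0 0 0" --pt "0 0 0 0 0 0" --pt "0 0 0 0 0 0" --pt "0 0 0 0 0 0" --pt "0 0 0 0 0 0" --pt "0 0 0 0 0 0" --claw 0 --force 60

```text
time_s: 4.62
tcp_pos: [0.5515, -0.2936, 0.014]
tool_rot: [0.016, 1.0, -0.001, 0.001]
force: [-0.2, -0.7, 5.9]
finger_gap: 0.0114
grip_force: 59.4
```

Run:
```python
from h import *
s=st(); p0=np.array(s["tcp_pos"]);R0=Ro.from_quat(s["tool_rot"])
# grasp: sheet underside is at z=0; tab pose in tool frame
tab=np.array([.5497,-.2962,.022]); Rsh=near(down([np.cos(-.045),np.sin(-.045),0]),R0)
rel_p=R0.inv().apply(tab-p0); print("tab in tool",rel_p.round(4))
Rt=near(down(PX,PZ),R0); 
def tcp(x,z): return PF+PX*x+PZ*z-Rt.apply(rel_p)
print("hover",tcp(.040,.072).round(4),"place",tcp(.040,.022).round(4))
lift=np.r_[p0[:2],.16]; a=go(lift,R0,p0,R0)
a=go([.60,-.10,.22],Ro.from_quat(s["tool_rot"])*Ro.from_rotvec((R0.inv()*Rt).as_rotvec()*.5),*a)
a=go(tcp(.040,.072),Rt,*a)
```

```text
t 4.62 tcp [ 0.5515 -0.2936  0.014 ] x [-0.999  0.033 -0.002] z [ 0.002 -0.001 -1.   ] F [-0.2 -0.7  5.9] gap 0.0114 grip 59.4
tab in tool [ 0.0017 -0.0027 -0.008 ]
hover [0.6559 0.025  0.1668] place [0.6694 0.0211 0.1188]
[-0.1, -0.0, -29.2, 0.0, 0.0, 0.0], [-0.1, -0.0, -29.2, 0.0, 0.0, 0.0], [-0.1, -0.0, -29.2, 0.0, 0.0, 0.0], [-0.1, -0.0, -29.2, 0.0, 0.0, 0.0], [-0.1, -0.0, -29.2, 0.0, 0.0, 0.0], n 5
[-6.0, 27.9, -8.6, 0.1, -1.1, 1.0], [-5.7, 27.9, -8.5, 0.1, -1.1, 1.0], [-5.4, 28.0, -8.5, 0.1, -1.1, 1.0], [-5.1, 28.1, -8.5, 0.1, -1.1, 1.0], [-4.8, 28.2, -8.4, 0.1, -1.1, 1.0], [-4.4, 28.2, -8.4, 0.1, -1.1, 1.0], [-4.1, 28.3, -8.4, 0.1, -1.1, 1.0], n 7
[-5.6, 26.5, 11.3, 0.2, -1.6, 1.4], [-4.6, 26.7, 11.4, 0.2, -1.6, 1.4], [-3.6, 26.8, 11.4, 0.2, -1.6, 1.4], [-2.7, 27.0, 11.4, 0.2, -1.6, 1.4], [-1.7, 27.0, 11.3, 0.2, -1.6, 1.4], n 5
```

carry_out --pt "0 0 -15 0 0 0" --pt "0 0 -29 0 0 0" --pt "0 0 -29 0 0 0" --pt "0 0 -29 0 0 0" --pt "0 0 -29 0 0 0" --pt "0 0 -15 0 0 0"

```text
time_s: 5.12
tcp_pos: [0.5517, -0.2936, 0.1622]
tool_rot: [0.016, 1.0, -0.001, 0.002]
force: [2.0, -0.7, -1.8]
finger_gap: 0.0111
grip_force: 58.3
```

carry_out --pt "-6 27.9 -8.6 0.1 -1.1 1" --pt "-5.7 27.9 -8.5 0.1 -1.1 1" --pt "-5.4 28 -8.5 0.1 -1.1 1" --pt "-5 28 -8.5 0.1 -1.1 1" --pt "-4.8 28.2 -8.4 0.1 -1.1 1" --pt "-4.4 28.2 -8.4 0.1 -1.1 1" --pt "-4 28.3 -8.4 0.1 -1.1 1" --pt "0 0 0 0 0 0"

```text
time_s: 5.78
tcp_pos: [0.6008, -0.0908, 0.2207]
tool_rot: [0.072, 0.995, -0.005, 0.069]
force: [0.9, 0.7, -0.3]
finger_gap: 0.0107
grip_force: 58.5
```

```bash
cat >> h.py <<'E'
def sheet(cam="wrist",save=None):
    T=manip.get_image(cam);W=pts(T);f=T["frame"].astype(int)
    if save:cv2.imwrite(save,T["frame"])
    b,g,r=f[...,0],f[...,1],f[...,2];s=manip.read_state();p0=np.array(s["tcp_pos"]);R0=Ro.from_quat(s["tool_rot"])
    m=(b>g+40)&(b>r+40)&(np.linalg.norm(W-p0,axis=-1)<.2)
    n,l,stt,_=cv2.connectedComponentsWithStats(m.astype(np.uint8));k=1+np.argmax(stt[1:,4]);Q=W[l==k]
    A=Q
    for _ in range(6):
        c=np.median(A,0);_,_,vt=np.linalg.svd(A-A.mean(0),full_matrices=False);nn=vt[2]*np.sign(vt[2,2]);d=abs((Q-A.mean(0))@nn);A=Q[d<max(.002,np.percentile(d,70))]
    A=Q[abs((Q-A.mean(0))@nn)<.002]
    e=np.cross(nn,[0,1,0.]);e/=np.linalg.norm(e);h=np.cross(nn,e)
    rc=cv2.minAreaRect((np.c_[(A-A.mean(0))@e,(A-A.mean(0))@h]*1000).astype(np.float32))
    C=A.mean(0)+(e*rc[0][0]+h*rc[0][1])/1000; th=np.radians(rc[2]); 
    if rc[1][0]<rc[1][1]: th+=np.pi/2
    X=e*np.cos(th)+h*np.sin(th); X*=np.sign(X[0]); Y=np.cross(nn,X)
    tab=C+X*.042+nn*.018
    print("sheet n",len(A),"size",np.round(rc[1],1),"ctr",C.round(4),"nrm",nn.round(3),"X",X.round(3),"tab",tab.round(4))
    print(" tab in tool",R0.inv().apply(tab-p0).round(4)," tab in platen",((tab-PF)@np.c_[PX,PY,PZ]).round(4),"tilt",np.arccos(nn@PZ).round(3),"yaw",np.arcsin(X@PY).round(3))
    return tab,X,nn
E
python3 - <<'E'
from h import *
s=st(); p0=np.array(s["tcp_pos"]);R0=Ro.from_quat(s["tool_rot"])
tab,X,n=sheet("wrist","pics/w2.png");sheet("top")
E
```

```text
t 5.78 tcp [ 0.6008 -0.0908  0.2207] x [-0.98   0.144 -0.138] z [ 0.136 -0.019 -0.99 ] F [ 0.9  0.7 -0.3] gap 0.0107 grip 58.5
sheet n 26593 size [ 66.4 110.3] ctr [ 0.5591 -0.0841  0.2045] nrm [-0.135  0.018  0.991] X [ 0.981 -0.135  0.136] tab [ 0.5979 -0.0894  0.2281]
 tab in tool [ 0.0015  0.0046 -0.0084]  tab in platen [ 0.0358 -0.1233  0.1296] tilt 0.151 yaw 0.142
sheet n 91 size [16.2 69.3] ctr [ 0.5429 -0.0615  0.2019] nrm [-0.124 -0.048  0.991] X [ 0.992 -0.042  0.122] tab [ 0.5823 -0.0641  0.2249]
 tab in tool [ 0.0205  0.0303 -0.0084]  tab in platen [ 0.0138 -0.1033  0.1327] tilt 0.196 yaw 0.236
```

View pics/w2.png

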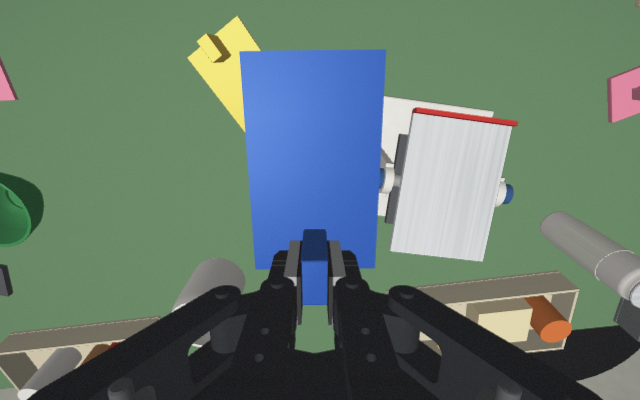

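Wrist view: the sheet is held firmly and square in the fingers. The full stage face is visible at about (185,455), so I refine the face pose from this view.

Run:
```python
from h import *
I=manip.get_image("wrist");V=pts(I);F=I["frame"].astype(int)
Q=V[150:240,415:490].reshape(-1,3)
for _ in range(5):
    _,_,vt=np.linalg.svd(Q-Q.mean(0),full_matrices=False);nn=vt[2]*np.sign(vt[2,2]);Q=Q[abs((Q-Q.mean(0))@nn)<.003]
print(Q.mean(0),nn,"slope",np.arccos(nn[2]),"az",np.arctan2(-nn[1],-nn[0]))
m=(abs((V-Q.mean(0))@nn)<.003)&(np.linalg.norm(V-PF,axis=-1)<.1)&(np.ptp(F,axis=-1)<40)
m=cv2.morphologyEx(m.astype(np.uint8),cv2.MORPH_OPEN,np.ones((9,9)))
n,l,s,_=cv2.connectedComponentsWithStats(m);A=V[l==1+np.argmax(s[1:,4])]
X=np.r_[np.cos(AZ),np.sin(AZ),0];X-=nn*(X@nn);X/=np.linalg.norm(X);Y=np.cross(nn,X);d=A-Q.mean(0)
rc=cv2.minAreaRect((np.c_[d@X,d@Y]*1000).astype(np.float32));C=Q.mean(0)+(X*rc[0][0]+Y*rc[0][1])/1000
print(rc,C.round(4),"vs PF in platen",((C-PF)@np.c_[PX,PY,PZ]).round(4))
R=V[(F[...,2]>F[...,1]+60)&(F[...,2]>F[...,0]+60)&(np.linalg.norm(V-PF,axis=-1)<.09)]
print("lip",((R-C)@np.c_[X,Y,nn]*1000).min(0).round(1),((R-C)@np.c_[X,Y,nn]*1000).max(0).round(1))
```

```text
Traceback (most recent call last):
numpy.linalg.LinAlgError: SVD did not converge
```

```bash
cat >> h.py <<'E'
def face():
    I=manip.get_image("wrist");V=pts(I);F=I["frame"].astype(int)
    B=(np.linalg.norm(V-PF,axis=-1)<.1)&(np.ptp(F,axis=-1)<40)&(abs((V-PF)@PZ)<.008)
    B=cv2.erode(B.astype(np.uint8),np.ones((9,9)))>0
    Q=V[B]
    for _ in range(5):
        _,_,vt=np.linalg.svd((Q-Q.mean(0)),full_matrices=False);nn=vt[2]*np.sign(vt[2,2]);Q=Q[abs((Q-Q.mean(0))@nn)<.003]
    print(len(Q),nn.round(4),"slope",np.arccos(nn[2]).round(4),"az",np.arctan2(-nn[1],-nn[0]).round(4))
    m=(abs((V-Q.mean(0))@nn)<.003)&(np.linalg.norm(V-PF,axis=-1)<.1)&(np.ptp(F,axis=-1)<40)
    m=cv2.morphologyEx(m.astype(np.uint8),cv2.MORPH_OPEN,np.ones((7,7)))
    n,l,s,_=cv2.connectedComponentsWithStats(m);A=V[l==1+np.argmax(s[1:,4])]
    X=np.r_[np.cos(AZ),np.sin(AZ),0];X-=nn*(X@nn);X/=np.linalg.norm(X);Y=np.cross(nn,X);d=A-Q.mean(0)
    rc=cv2.minAreaRect((np.c_[d@X,d@Y]*1000).astype(np.float32));C=Q.mean(0)+(X*rc[0][0]+Y*rc[0][1])/1000
    print(np.round(rc[0]+rc[1]+(rc[2],),2),C.round(4),"vs PF",((C-PF)@np.c_[PX,PY,PZ]).round(4))
    R=V[(F[...,2]>F[...,1]+60)&(F[...,2]>F[...,0]+60)&(np.linalg.norm(V-PF,axis=-1)<.09)]
    print("lip",((R-C)@np.c_[X,Y,nn]*1000).min(0).round(1),((R-C)@np.c_[X,Y,nn]*1000).max(0).round(1))
E
python3 -c "
from h import *
face()"
```

```text
9604 [-0.2636  0.0747  0.9617] slope 0.2776 az -0.276
[  2.29   1.44 126.12  90.93   0.23] [0.6342 0.0292 0.0934] vs PF [-0.0001  0.0007 -0.0003]
lip [-67.2 -45.9  -1.4] [-62.6  45.1   8.4]
```

```bash
sed -i 's/^AZ,SL=.*/AZ,SL=-0.276,0.279/' h.py
python3 - <<'E'
from h import *
s=st();tab,X,n=sheet(); p0=np.array(s["tcp_pos"]);R0=Ro.from_quat(s["tool_rot"])
rel=np.array([.0016,.001,-.0083]);Rt=near(down(PX,PZ),R0)
tcp=lambda x,z: PF+PX*x+PZ*z-Rt.apply(rel)
print(tcp(.04,.062),tcp(.04,.022)); a=go(tcp(.04,.062),Rt,n=8)
E
```

```text
t 5.98 tcp [ 0.5982 -0.1005  0.2188] x [-0.979  0.154 -0.134] z [ 0.131 -0.025 -0.991] F [-0.2  0.2  0.2] gap 0.0109 grip 58.5
sheet n 26597 size [ 66.4 110.2] ctr [ 0.5565 -0.0935  0.2028] nrm [-0.13   0.024  0.991] X [ 0.981 -0.144  0.132] tab [ 0.5954 -0.0992  0.2262]
 tab in tool [ 0.002   0.0015 -0.0079]  tab in platen [ 0.0342 -0.1333  0.128 ] tilt 0.148 yaw 0.129
[0.65797635 0.02066988 0.1567799 ] [0.66857521 0.01766798 0.11832665]
[-3.9, 16.3, 8.2, 0.1, -1.0, 0.8], [-3.5, 16.3, 8.3, 0.1, -1.0, 0.8], [-3.2, 16.4, 8.3, 0.1, -1.0, 0.8], [-2.8, 16.5, 8.3, 0.1, -1.0, 0.8], [-2.4, 16.5, 8.3, 0.1, -1.0, 0.8], [-2.0, 16.6, 8.3, 0.1, -1.0, 0.8], [-1.6, 16.6, 8.3, 0.1, -1.0, 0.8], [-1.2, 16.7, 8.3, 0.1, -1.0, 0.8], n 8
```

carry_out --pt "-3.9 16.3 8.2 0.1 -1 0.8" --pt "-3.5 16.3 8.3 0.1 -1 0.8" --pt "-3.2 16.4 8.3 0.1 -1 0.8" --pt "-2.8 16.5 8.3 0.1 -1 0.8" --pt "-2.4 16.5 8.3 0.1 -1 0.8" --pt "-2 16.6 8.3 0.1 -1 0.8" --pt "-1.6 16.6 8.3 0.1 -1 0.8" --pt "-1.2 16.7 8.3 0.1 -1 0.8" --pt "0 0 0 0 0 0" --pt "0 0 0 0 0 0"

```text
time_s: 6.87
tcp_pos: [0.6576, 0.0225, 0.1565]
tool_rot: [0.132, 0.982, -0.016, 0.135]
force: [-0.2, -0.3, -0.4]
finger_gap: 0.0111
grip_force: 58.5
```

carry_out --pt "0 0 0 0 0 0" --pt "0 0 0 0 0 0"

```text
time_s: 7.03
tcp_pos: [0.6581, 0.0202, 0.158]
tool_rot: [0.134, 0.981, -0.016, 0.136]
force: [0.0, -0.0, -0.4]
finger_gap: 0.011
grip_force: 58.5
```

Run:
```python
from h import *
s=st();tab,X,n=sheet()
R0=Ro.from_quat(s["tool_rot"]);rel=np.array([.0018,.001,-.0081]);Rt=near(down(PX,PZ),R0)
print("rot err deg",np.degrees((R0.inv()*Rt).as_rotvec()).round(2)); a=go(PF+PX*.04+PZ*.027-Rt.apply(rel),Rt,n=1)
```

```text
t 7.03 tcp [0.6581 0.0202 0.158 ] x [-0.927  0.258 -0.271] z [ 0.263 -0.069 -0.962] F [ 0.  -0.  -0.4] gap 0.011 grip 58.5
sheet n 26619 size [ 66.5 110.2] ctr [0.6199 0.0312 0.1364] nrm [-0.261  0.067  0.963] X [ 0.931 -0.247  0.27 ] tab [0.6543 0.0221 0.1651]
 tab in tool [ 0.0021  0.0006 -0.0078]  tab in platen [ 0.0401 -0.0007  0.0628] tilt 0.009 yaw 0.016
rot err deg [ 0.32 -0.23  0.23]
[0.1, -0.0, 18.0, 0.2, -0.1, 0.1], [0.2, 0.1, 18.0, 0.2, -0.1, 0.1], n 2
```

carry_out --pt "0 0 12 0.3 0 0" --pt "0 0 12 0 -0.2 0" --pt "0 0 10 0 0 0.2" --pt "0 0 3 0 0 0.3" --pt "0 0 0 0 0 0" --pt "0 0 0 0 0 0"

```text
time_s: 7.58
tcp_pos: [0.6676, 0.0202, 0.1211]
tool_rot: [0.137, 0.981, -0.018, 0.137]
force: [-0.5, 0.3, -0.6]
finger_gap: 0.0112
grip_force: 58.5
```

carry_out --pt "0 0 1.5 0 0 0" --pt "0 0 1.5 0 0 0" --pt "0 0 0.5 0 0 0" --pt "0 0 0 0 0 0" --pt "0 0 0 0 0 0"

```text
time_s: 8.0
tcp_pos: [0.6689, 0.0202, 0.1188]
tool_rot: [0.137, 0.981, -0.018, 0.138]
force: [0.2, 0.3, -1.5]
finger_gap: 0.0115
grip_force: 58.5
```

Run:
```python
from h import *
s=st();tab,X,n=sheet()
print("Fn",np.array(s["force"])@PZ)
```

```text
t 8.0 tcp [0.6689 0.0202 0.1188] x [-0.925  0.264 -0.275] z [ 0.265 -0.073 -0.962] F [ 0.2  0.3 -1.5] gap 0.0115 grip 58.5
sheet n 26672 size [ 66.5 110.5] ctr [0.6308 0.0314 0.0971] nrm [-0.263  0.071  0.962] X [ 0.928 -0.253  0.273] tab [0.6651 0.0221 0.1258]
 tab in tool [ 0.002   0.0008 -0.0079]  tab in platen [0.0393 0.0023 0.0222] tilt 0.004 yaw 0.01
Fn -1.514412176310997
```

Right at contact height, with no force yet. I go down a little further until there's light contact.

carry_out --pt "0 0 1 0 0 0" --pt "0 0 1 0 0 0" --pt "0 0 0 0 0 0" --pt "0 0 0 0 0 0"

```text
time_s: 8.38
tcp_pos: [0.6695, 0.0201, 0.1169]
tool_rot: [0.137, 0.981, -0.018, 0.138]
force: [-1.3, -0.5, 2.6]
finger_gap: 0.0108
grip_force: 59.0
```

Contact at about 3 N. I release and back out along the tool axis.

carry_out --pt "0 0 0 0 0 0" --pt "0 0 0 0 0 0" --pt "0 0 0 0 0 0" --pt "0 0 0 0 0 0" --claw 50

```text
time_s: 8.72
tcp_pos: [0.6693, 0.0199, 0.1165]
tool_rot: [0.137, 0.981, -0.018, 0.137]
force: [-0.1, -0.5, -0.3]
finger_gap: 0.0426
grip_force: 0.0
```

carry_out --pt "0 0 -6 0 0 0" --pt "0 0 -20 0 0 0" --pt "0 0 -30 0 0 0" --pt "0 0 -35 0 0 0" --pt "0 0 -20 0 0 0" --pt "0 0 0 0 0 0" --pt "0 0 0 0 0 0" --pt "0 0 0 0 0 0"

```text
time_s: 9.38
tcp_pos: [0.6394, 0.0281, 0.2229]
tool_rot: [0.137, 0.981, -0.018, 0.137]
force: [0.0, -0.1, -0.4]
finger_gap: 0.0431
grip_force: 0.0
```

Run:
```python
from h import *
s=st();tab,X,n=sheet("wrist","pics/w3.png"); R0=Ro.from_quat(s["tool_rot"])
print(np.round(s["joints"],2))
sl=np.array([.476,.257]);Rs=near(down([np.cos(.09),np.sin(.09),0]),R0)
a=go([sl[0],sl[1],.15],Rs)
```

```text
t 9.38 tcp [0.6394 0.0281 0.2229] x [-0.925  0.264 -0.274] z [ 0.264 -0.073 -0.962] F [ 0.  -0.1 -0.4] gap 0.0431 grip 0.0
sheet n 9959 size [ 66.1 110. ] ctr [0.6305 0.0318 0.0962] nrm [-0.264  0.074  0.962] X [ 0.927 -0.258  0.274] tab [0.6646 0.0223 0.125 ]
 tab in tool [0.0015 0.0014 0.1006]  tab in platen [0.0386 0.0024 0.0215] tilt 0.002 yaw 0.004
[-0.35  0.42  0.24  2.01  0.03  0.47  1.13]
[25.7, 19.5, 1.1, -0.3, 1.7, -2.3], [24.8, 20.5, 2.0, -0.3, 1.7, -2.3], [23.9, 21.5, 2.8, -0.3, 1.7, -2.3], [22.9, 22.4, 3.7, -0.3, 1.7, -2.3], [21.8, 23.3, 4.5, -0.3, 1.7, -2.3], [20.7, 24.2, 5.2, -0.3, 1.7, -2.3], [19.6, 24.9, 6.0, -0.3, 1.7, -2.3], [18.4, 25.7, 6.7, -0.3, 1.7, -2.3], [17.1, 26.4, 7.4, -0.3, 1.7, -2.3], n 9
```

View pics/w3.png

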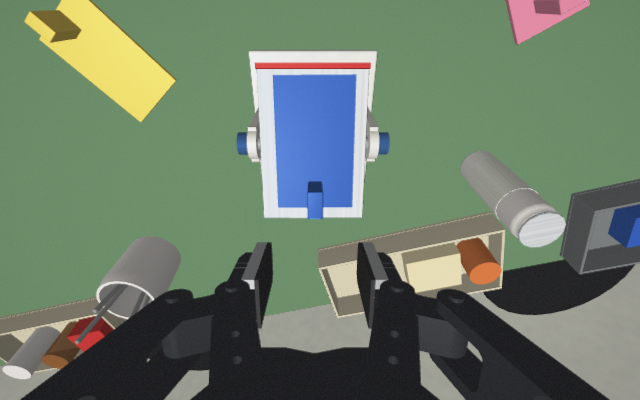

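The wrist view shows the sheet flat and square on the face: sheet centre (140,315), tab uphill (200,315), well clear of the red lip. Next is the slide.

carry_out --pt "25.7 19.5 1 -0.3 1.7 -2.3" --pt "24.8 20.5 2 -0.3 1.7 -2.3" --pt "23.9 21.5 2.8 -0.3 1.7 -2.3" --pt "22.9 22.4 3.7 -0.3 1.7 -2.3" --pt "21.8 23.3 4.5 -0.3 1.7 -2.3" --pt "20.7 24.2 5.2 -0.3 1.7 -2.3" --pt "19.6 24.9 6 -0.3 1.7 -2.3" --pt "18.4 25.7 6.7 -0.3 1.7 -2.3" --pt "17 26.4 7.4 -0.3 1.7 -2.3" --pt "0 0 0 0 0 0"

```text
time_s: 10.27
tcp_pos: [0.4731, 0.2629, 0.1473]
tool_rot: [-0.048, 0.999, -0.0, 0.0]
force: [-0.2, 0.3, 0.3]
finger_gap: 0.0431
grip_force: 0.0
```

carry_out --pt "0 0 0 0 0 0" --pt "0 0 0 0 0 0" --pt "0 0 0 0 0 0"

```text
time_s: 10.52
tcp_pos: [0.4782, 0.2557, 0.1498]
tool_rot: [-0.042, 0.999, -0.002, 0.004]
force: [-0.2, -0.2, 0.1]
finger_gap: 0.0427
grip_force: 0.0
```

Run:
```python
from h import *
s=st(); p0=np.array(s["tcp_pos"]);R0=Ro.from_quat(s["tool_rot"])
T=manip.get_image("wrist");W=pts(T);f=T["frame"].astype(int);cv2.imwrite("pics/w4.png",T["frame"])
b,g,r=f[...,0],f[...,1],f[...,2];N=np.linalg.norm(W[...,:2]-[.476,.257],axis=-1)<.06
for nm,m in(("plate",N&(r>b+15)&(r>g)&(W[...,2]<.012)&(W[...,2]>.003)),("grip",N&(W[...,2]>.037)&(W[...,2]<.05)&(r<80))):
    n,l,q,_=cv2.connectedComponentsWithStats(m.astype(np.uint8));P=W[l==1+np.argmax(q[1:,4])]
    rc=cv2.minAreaRect((P[:,:2]*1000).astype(np.float32));print(nm,len(P),np.round(rc[0]+rc[1]+(rc[2],),1),np.median(P[:,2]).round(4))
```

```text
t 10.52 tcp [0.4782 0.2557 0.1498] x [-0.996 -0.083 -0.008] z [ 0.008 -0.003 -1.   ] F [-0.2 -0.2  0.1] gap 0.0427 grip 0.0
plate 2833 [475.5 260.7  63.3  49.5   4.5] 0.0056
grip 404 [475.6 260.5  26.1  10.9   4.7] 0.0415
```

View pics/w4.png

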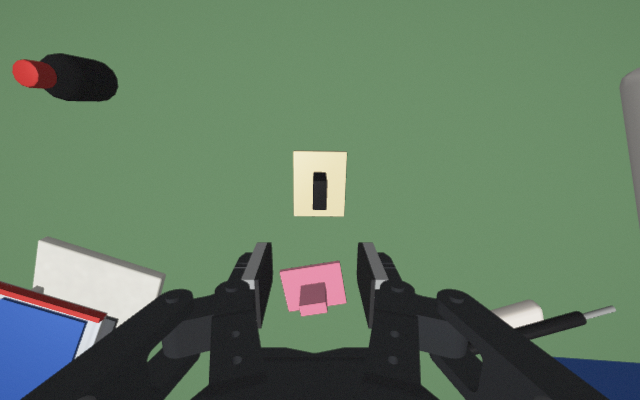

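Wrist view: ivory slide at (184,320) with black grip (190,320). The pink look-alike at (288,313) is farther out and stays clear. I correct by about 5 mm and grip.

carry_out --pt "1.2 2.2 10 -0.2 0.5 0" --pt "1.1 2.3 20 0 0 0" --pt "0 0 30 0 0 0" --pt "0 0 35 0 0 0" --pt "0 0 28 0 0 0" --pt "0 0 11 0 0 0" --pt "0 0 3 0 0 0" --pt "0 0 0 0 0 0" --pt "0 0 0 0 0 0" --pt "0 0 0 0 0 0"

```text
time_s: 11.4
tcp_pos: [0.476, 0.2623, 0.0147]
tool_rot: [-0.043, 0.999, 0.001, 0.001]
force: [0.1, -0.2, 0.1]
finger_gap: 0.0427
grip_force: 0.0
```

carry_out --pt "0 0 0 0 0 0" --pt "0 0 0 0 0 0" --pt "0 0 0 0 0 0" --pt "0 0 0 0 0 0" --pt "0 0 0 0 0 0" --pt "0 0 0 0 0 0" --pt "0 0 0 0 0 0" --claw 0 --force 90

```text
time_s: 11.98
tcp_pos: [0.4755, 0.262, 0.0145]
tool_rot: [-0.043, 0.999, 0.001, 0.0]
force: [-1.7, -0.6, 7.1]
finger_gap: 0.0104
grip_force: 88.2
```

Run:
```python
from h import *
s=st(); p0=np.array(s["tcp_pos"]);R0=Ro.from_quat(s["tool_rot"])
g=np.array([.4755,.2605,.024]);print("grip in tool",R0.inv().apply(g-p0).round(4))
Rt=near(down(PX,PZ),R0)
rel=np.array([R0.inv().apply(g-p0)[0],0,R0.inv().apply(g-p0)[2]])
f=lambda z: PF+PX*(.0386-.054)+PY*.0024+PZ*z-Rt.apply(rel)
print("hover",f(.068),"contact",f(.028))
a=go(np.r_[p0[:2],.20],R0); a=go(f(.078),Rt,*a,step=28)
```

```text
t 11.98 tcp [0.4755 0.262  0.0145] x [-0.996 -0.086 -0.001] z [ 0.001  0.002 -1.   ] F [-1.7 -0.6  7.1] gap 0.0104 grip 88.2
grip in tool [ 0.0001 -0.0015 -0.0095]
hover [0.60501624 0.03920343 0.14572797] contact [0.6156151  0.03620153 0.10727472]
[-0.0, 0.1, -30.9, 0.0, 0.0, 0.0], [-0.0, 0.1, -30.9, 0.0, 0.0, 0.0], [-0.0, 0.1, -30.9, 0.0, 0.0, 0.0], [-0.0, 0.1, -30.9, 0.0, 0.0, 0.0], [-0.0, 0.1, -30.9, 0.0, 0.0, 0.0], [-0.0, 0.1, -30.9, 0.0, 0.0, 0.0], n 6
[-10.7, -23.2, 4.4, 0.3, -1.6, 2.1], [-11.4, -22.8, 4.9, 0.3, -1.6, 2.1], [-12.1, -22.3, 5.3, 0.3, -1.6, 2.1], [-12.7, -21.9, 5.8, 0.3, -1.6, 2.1], [-13.4, -21.4, 6.2, 0.3, -1.6, 2.1], [-13.9, -20.8, 6.7, 0.3, -1.6, 2.1], [-14.5, -20.3, 7.2, 0.3, -1.6, 2.1], [-15.0, -19.7, 7.7, 0.3, -1.6, 2.1], [-15.5, -19.1, 8.3, 0.3, -1.6, 2.1], [-15.9, -18.5, 8.8, 0.3, -1.6, 2.1], n 10
```

carry_out --pt "0 0 -18 0 0 0" --pt "0 0 -28 0 0 0" --pt "0 0 -34 0 0 0" --pt "0 0 -34 0 0 0" --pt "0 0 -34 0 0 0" --pt "0 0 -24 0 0 0" --pt "0 0 -13 0 0 0"

```text
time_s: 12.57
tcp_pos: [0.4763, 0.2623, 0.2021]
tool_rot: [-0.043, 0.999, 0.002, 0.002]
force: [0.1, 0.5, -1.3]
finger_gap: 0.0102
grip_force: 87.9
```

carry_out --pt "-10.7 -23.2 4.4 0.3 -1.6 2.1" --pt "-11.4 -22.8 4.9 0.3 -1.6 2.1" --pt "-12 -22.3 5.3 0.3 -1.6 2.1" --pt "-12.7 -21.9 5.8 0.3 -1.6 2.1" --pt "-13.4 -21.4 6.2 0.3 -1.6 2.1" --pt "-13.9 -20.8 6.7 0.3 -1.6 2.1" --pt "-14.5 -20.3 7.2 0.3 -1.6 2.1" --pt "-15 -19.7 7.7 0.3 -1.6 2.1" --pt "-15.5 -19 8.3 0.3 -1.6 2.1" --pt "-15.9 -18.5 8.8 0.3 -1.6 2.1"

```text
time_s: 13.4
tcp_pos: [0.6011, 0.0383, 0.1538]
tool_rot: [0.14, 0.98, -0.02, 0.139]
force: [0.5, 0.7, -0.5]
finger_gap: 0.0108
grip_force: 87.9
```

carry_out --pt "0 0 0 0 0 0" --pt "0 0 0 0 0 0" --pt "0 0 0 0 0 0" --pt "0 0 0 0 0 0"

```text
time_s: 13.73
tcp_pos: [0.6008, 0.0409, 0.1539]
tool_rot: [0.139, 0.98, -0.019, 0.139]
force: [0.2, -0.1, -0.9]
finger_gap: 0.0106
grip_force: 87.9
```

```bash
cat >> h.py <<'E'
def slide(save=None):
    T=manip.get_image("wrist");W=pts(T);f=T["frame"].astype(int)
    if save:cv2.imwrite(save,T["frame"])
    b,g,r=f[...,0],f[...,1],f[...,2];s=manip.read_state();p0=np.array(s["tcp_pos"]);R0=Ro.from_quat(s["tool_rot"])
    D=R0.inv().apply((W-p0).reshape(-1,3)).reshape(W.shape)
    m=(r>b+15)&(r>=g)&(r>90)&(np.linalg.norm(W-p0,axis=-1)<.06)&(D[...,2]>-.01)
    n,l,q,_=cv2.connectedComponentsWithStats(m.astype(np.uint8));P=D[l==1+np.argmax(q[1:,4])]
    A=P
    for _ in range(5):
        _,_,vt=np.linalg.svd(A-A.mean(0),full_matrices=False);nn=-vt[2]*np.sign(vt[2,2]);A=P[abs((P-A.mean(0))@nn)<.0015]
    rc=cv2.minAreaRect((A[:,:2]*1000).astype(np.float32))
    nw=R0.apply(nn);print("slide n",len(A),"in tool",np.round(rc[0]+rc[1]+(rc[2],),1),"z",A.mean(0)[2].round(4),"nrm tool",nn.round(3),"tilt vs face",np.arccos(min(1,nw@PZ)).round(3),"nrm in platen",(nw@np.c_[PX,PY,PZ]).round(3))
E
python3 - <<'E'
from h import *
s=st(); p0=np.array(s["tcp_pos"]);R0=Ro.from_quat(s["tool_rot"]);Rt=near(down(PX,PZ),R0)
print("rot err",np.degrees((R0.inv()*Rt).as_rotvec()).round(2))
slide("pics/w5.png"); sheet("top")
f=lambda z: PF+PX*(.0386-.054)+PY*.0024+PZ*z-Rt.apply([0,0,-.0095])
go(f(.033),Rt,n=3)
E
```

```text
t 13.73 tcp [0.6008 0.0409 0.1539] x [-0.923  0.267 -0.277] z [ 0.267 -0.076 -0.961] F [ 0.2 -0.1 -0.9] gap 0.0106 grip 87.9
rot err [-0.01  0.11 -0.28]
slide n 4767 in tool [11.   0.7 49.9 43.8 89.8] z 0.0086 nrm tool [ 0.002  0.001 -1.   ] tilt vs face 0.004 nrm in platen [-0.004  0.001  1.   ]
sheet n 199 size [63.8 69.7] ctr [0.6493 0.023  0.1021] nrm [-0.281  0.093  0.955] X [ 0.917 -0.268  0.296] tab [0.6828 0.0134 0.1317]
 tab in tool [-0.0766 -0.0037  0.0453]  tab in platen [ 0.0595 -0.0012  0.0225] tilt 0.025 yaw -0.008
[-0.6, -0.1, 14.7, -0.0, 0.0, -0.1], [-0.6, -0.1, 14.7, -0.0, 0.0, -0.1], [-0.6, -0.2, 14.7, -0.0, 0.0, -0.1], n 3
```

View pics/w5.png

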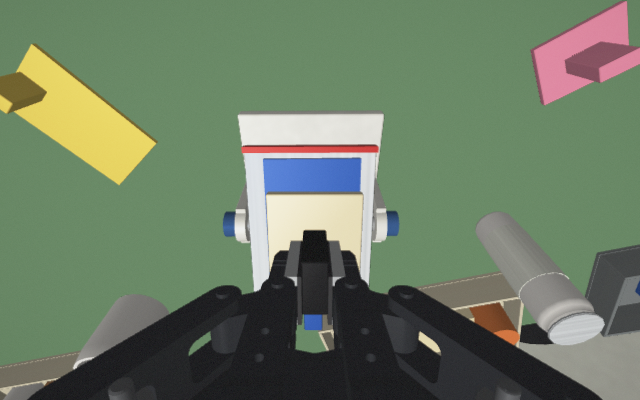

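The slide is held centred and parallel to the face (0.004 rad), above the clear part and in line with the sheet. Now I descend.

carry_out --pt "-0.6 -0.1 12 0 0 -0.1" --pt "-0.6 -0.1 14 0 0 -0.1" --pt "-0.6 -0.2 12 0 0 -0.1" --pt "0 0 6 0 0 0" --pt "0 0 0 0 0 0" --pt "0 0 0 0 0 0" --pt "0 0 0 0 0 0"

```text
time_s: 14.42
tcp_pos: [0.6145, 0.0351, 0.112]
tool_rot: [0.137, 0.981, -0.02, 0.139]
force: [-0.2, 0.6, -0.8]
finger_gap: 0.0107
grip_force: 87.9
```

carry_out --pt "0 0 2 0 0 0" --pt "0 0 2 0 0 0" --pt "0 0 1 0 0 0" --pt "0 0 0 0 0 0" --pt "0 0 0 0 0 0"

```text
time_s: 14.83
tcp_pos: [0.6158, 0.0348, 0.1073]
tool_rot: [0.137, 0.981, -0.02, 0.139]
force: [0.4, -0.2, -0.6]
finger_gap: 0.0105
grip_force: 88.0
```

```bash
cat >> h.py <<'E'
def chk():
    s=st(); p0=np.array(s["tcp_pos"]);R0=Ro.from_quat(s["tool_rot"]);Rt=near(down(PX,PZ),R0)
    print("rot err",np.degrees((R0.inv()*Rt).as_rotvec()).round(2),"Fn",round(float(np.array(s["force"])@PZ),2),"torque",np.round(s["ft_torque"],2),"grip in platen",((p0+R0.apply([.0005,0,-.0095])-PF)@np.c_[PX,PY,PZ]).round(4))
E
python3 - <<'E'
from h import *
chk();slide()
E
```

```text
t 14.83 tcp [0.6158 0.0348 0.1073] x [-0.924  0.263 -0.278] z [ 0.267 -0.077 -0.961] F [ 0.4 -0.2 -0.6] gap 0.0105 grip 88.0
rot err [-0.08  0.15 -0.09] Fn -0.71 torque [ 0.12  0.29 -0.03] grip in platen [-0.0153  0.0011  0.0278]
slide n 4731 in tool [10.7  0.8 44.  49.7  0. ] z 0.0086 nrm tool [ 0.001 -0.    -1.   ] tilt vs face 0.004 nrm in platen [-0.004  0.001  1.   ]
```

carry_out --pt "0 0 1 0 0 0" --pt "0 0 1 0 0 0" --pt "0 0 0 0 0 0" --pt "0 0 0 0 0 0"

```text
time_s: 15.22
tcp_pos: [0.6163, 0.0346, 0.1054]
tool_rot: [0.137, 0.981, -0.02, 0.139]
force: [-0.7, 0.2, 1.8]
finger_gap: 0.0105
grip_force: 88.4
```

carry_out --pt "0 0 1 0 0 0" --pt "0 0 1 0 0 0" --pt "0 0 0 0 0 0" --pt "0 0 0 0 0 0"

```text
time_s: 15.55
tcp_pos: [0.6169, 0.0344, 0.1034]
tool_rot: [0.137, 0.981, -0.02, 0.139]
force: [-1.3, -0.3, 4.1]
finger_gap: 0.0101
grip_force: 88.7
```

Run:
```python
from h import *
chk();slide()
```

```text
t 15.55 tcp [0.6169 0.0344 0.1034] x [-0.924  0.263 -0.278] z [ 0.267 -0.077 -0.961] F [-1.3 -0.3  4.1] gap 0.0101 grip 88.7
rot err [-0.08  0.15 -0.09] Fn 4.3 torque [ 0.16  0.51 -0.04] grip in platen [-0.0152  0.001   0.0238]
slide n 4741 in tool [10.9  0.6 49.7 44.2 89.5] z 0.0086 nrm tool [-0.001 -0.001 -1.   ] tilt vs face 0.001 nrm in platen [-0.001  0.     1.   ]
```

carry_out --pt "0 0 1 0 0 0" --pt "0 0 1 0 0 0" --pt "0 0 1 0 0 0" --pt "0 0 1 0 0 0" --pt "0 0 0 0 0 0" --pt "0 0 0 0 0 0" --pt "0 0 0 0 0 0"

```text
time_s: 16.18
tcp_pos: [0.6179, 0.0341, 0.0998]
tool_rot: [0.137, 0.981, -0.02, 0.139]
force: [-3.4, 0.3, 7.4]
finger_gap: 0.0104
grip_force: 89.3
```

Run:
```python
from h import *
chk();slide("pics/w6.png")
T=manip.get_image("wrist");W=pts(T);f=T["frame"].astype(int);b,g,r=f[...,0],f[...,1],f[...,2]
q=(W-PF)@np.c_[PX,PY,PZ]
m=(b>g+40)&(b>r+40)&(abs(q[...,1])<.04)&(abs(q[...,0])<.08)&(abs(q[...,2])<.02);P=q[m];print("sheet vis",m.sum(),"z med",np.median(P[:,2]),"xmin",np.percentile(P[:,0],1),"y",np.percentile(P[P[:,0]<-.05][:,1],[1,99]))
m=(np.ptp(f,axis=-1)<40)&(abs(q[...,2])<.016)&(abs(abs(q[...,1])-.040)<.003)&(abs(q[...,0])<.05)&(q[...,2]<.01);print("face z",np.percentile(q[m][:,2],[10,50,90]).round(4),m.sum())
```

```text
t 16.18 tcp [0.6179 0.0341 0.0998] x [-0.924  0.263 -0.278] z [ 0.267 -0.077 -0.961] F [-3.4  0.3  7.4] gap 0.0104 grip 89.3
rot err [-0.08  0.15 -0.09] Fn 8.08 torque [ 0.22  0.66 -0.02] grip in platen [-0.0152  0.001   0.02  ]
slide n 4754 in tool [10.8  0.7 49.7 44.4 89.8] z 0.0085 nrm tool [-0.001  0.    -1.   ] tilt vs face 0.002 nrm in platen [-0.001  0.001  1.   ]
sheet vis 5647 z med -0.0039571818722204015 xmin -0.058561652062344094 y [-0.03035995  0.03422796]
face z [-0.0087 -0.008  -0.0072] 2303
```

View pics/w6.png

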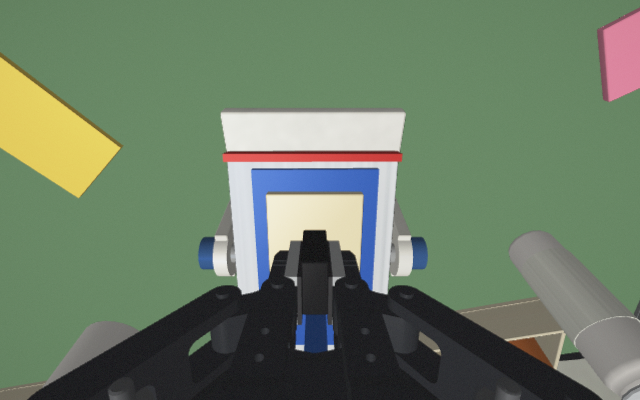

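The slide is flush and square on the sheet. The face is 6 mm in by force and 8 mm by camera, so I ease back 1 mm to centre it, let it settle and hand in.

carry_out --pt "0 0 -0.5 0 0 0" --pt "0 0 -0.5 0 0 0" --pt "0 0 0 0 0 0" --pt "0 0 0 0 0 0" --pt "0 0 0 0 0 0" --pt "0 0 0 0 0 0" --pt "0 0 0 0 0 0" --pt "0 0 0 0 0 0"

```text
time_s: 16.95
tcp_pos: [0.6176, 0.0342, 0.1007]
tool_rot: [0.137, 0.981, -0.02, 0.139]
force: [-1.9, 0.2, 7.6]
finger_gap: 0.0108
grip_force: 89.3
```

Run:
```python
from h import *
chk();slide()
s=manip.read_state();F=float(np.array(s["force"])@PZ)
if 4<F<10: print(manip.hand_in())
```

```text
t 16.95 tcp [0.6176 0.0342 0.1007] x [-0.924  0.263 -0.278] z [ 0.267 -0.077 -0.961] F [-1.9  0.2  7.6] gap 0.0108 grip 89.3
rot err [-0.08  0.15 -0.1 ] Fn 7.82 torque [ 0.12  0.62 -0.01] grip in platen [-0.0153  0.001   0.021 ]
slide n 4748 in tool [10.8  0.7 49.6 44.3 89.8] z 0.0085 nrm tool [-0.003 -0.001 -1.   ] tilt vs face 0.001 nrm in platen [0.    0.001 1.   ]
the job is handed in; nothing more can be done
None
```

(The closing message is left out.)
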